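# Load the test carrier into the strip reader

## Task

Load the white test carrier into the strip reader: lay it flat on the reader's loading bed, sloped nose towards the bridge and not yet under it, then slide it along under the bridge until it has pressed the sprung plunger on the far side fully in and comes up firm. The stop behind the plunger is set differently each time, so feel for it and push gently, with no more than about 12 N. Leave the carrier in there, and leave the bottles and the tape roll where they are.

Things in the scene. Friction and masses are not known exactly. Their poses are not given: they have to be found in the camera images.
- carrier_center (a point): Centre (8 mm above the underside) of the loose test carrier: low white plastic plate 100 long (its x) x 44 wide (y) x 16 mm high, 60 to 130 g, z up, lying flat on the counter. Its +x end is the nose: its top slopes down over 12 mm to an end face 10 mm high. Across the tail (x -50 to -42 mm) a thumb ridge stands 26 mm above the underside, too tall for the bridge.
- reader: White strip reader, fixed. Origin on the counter below the middle of its bridge; +x is the way the carrier is pushed, z up. Base x -160 to +105, y -55 to +55 mm; its top, 20 mm above the counter, is the flat bed. Rails 4 mm high and 6 mm thick: 54 mm apart from x -158 to -40, narrowing to 47.5 mm at x -20, then straight to x +50.
- bed_spot (a point): Point on top of the reader's loading bed, mid-way between the rails, 92 mm before the bridge's middle (reader x -92): a good place for the middle of the carrier when it is laid down; its axes are the reader's.
- bridge_under (a point): Middle of the bridge's underside, 20 mm above the bed. The bridge spans x -25 to +25 mm of the reader and its full width; its top is 75 mm above the counter. Under it, at reader x -15 mm, hangs a sprung rubber roller that the carrier must lift by 2 mm; it presses down with 3 to 4 N, so pushing on past it takes some 2 to 8 N.
- home_mid (a point): Point on the bed, reader x -20.5 mm: the carrier's middle comes to rest within 17.5 mm before or behind it. Beyond (or partly under) the bridge an aluminium stop block (36 wide, 18 mm high) carries a round plunger (10 mm across, 6 mm above the bed) that points back along -x. The block's setting varies and is not reported; it does not give.
- plunger (a joint): How far the plunger is pressed in: 0 m free (out), 0.005 m fully in, against a hard end. Spring about 0.5 N at first, 1.2 N when in, less than the roller's hold on the carrier, so it stays where it is left.
- dropper_a: White dropper bottle, 26 mm across, 62 mm tall, standing on the counter; origin under its middle. Bystander.
- dropper_b: A second such bottle. Bystander.
- tape: Roll of paper tape, 64 mm across, 20 mm high, lying on the counter; origin under its middle. Bystander.
There are look-alikes about, which are no part of the job. What is shaped like the part that bears carrier_center but green or yellow is not meant.

How it is judged:
By the outcome, as a careful person would: the job done as asked, in the order asked, and still so for the second after the job is handed in, with the robot touching nothing.
It also fails if it takes over 72 s, if anything falls off the work surface, if the arm or the gripper's body presses on something with over 40 N, if the wrist force passes 120 N, or if a joint passes its speed limit or range.

## Robot

A 7-joint arm with a two-finger parallel gripper is mounted at the origin on the work surface. World frame = base frame: x ahead of the robot, y to its left, z up, the work surface at z = 0. Lengths are in m, angles in rad, forces in N, time in s.
With the tool pointing down it reaches from about 0.4 to 0.85 m from the base axis. Payload 6.9 kg.
Tool frame: the origin (TCP) lies midway between the tips of the shut fingers; the grasp point (between the pads) lies behind it (ctrl.pinch_z is the z of the grasp point in the tool frame, in m); z points along the fingers, y is the direction in which the jaws open and shut (so a half turn about z gives the same grasp; the last joint's range is limited). The gripper opens to 85 mm and grips with 20 to 120 N. Pads are 22 mm wide; open, the fingers measure 114 mm over their backs; the gripper's body (76 mm by 85 mm) begins 54 mm behind the grasp point. The pads swing forward as they close: fully open they stand 13 mm farther back than shut.
Start: joints at [1.385, 0.507, -0.238, 1.5, 0.126, 1.149, -0.155], TCP at [0.18, -0.599, 0.231] pointing down, gripper open.
Joint ranges: [-3.08, 3.08], [-0.24, 2.05], [-1.43, 1.35], [0, 2.5], [-1.52, 4.66], [0.17, 1.96], [-2.89, 2.89]. Speed limits (rad/s): [2.39, 2.39, 3.14, 3.14, 3.14, 3.14, 3.14].

## Interface

Orientations are given as a unit quaternion [w, x, y, z].
In Python, from station import ctrl, get_state, vision, ticket, models gives the robot as it stands. Calls block until the motion is done:
- ctrl.movep(position, orientation): joint-space move of the TCP to a pose.
- ctrl.movel(position, frame=None, max_speed=0.15): straight line of the TCP; frame=None keeps the orientation; max_speed is the mean speed in m/s.
- ctrl.set_joints(angles): joint-space move.
- ctrl.ungrasp() and ctrl.close_gripper(force=None): open the fingers fully, or close them until they stop; force is the grip in N (None keeps the last).
- ctrl.pause(seconds).
- ctrl.ik(position, orientation): joint angles nearest the present ones, or None.
- get_state(): the state.
- vision.grab_frame(name): name is "side" or "top"; returns (picture, depth): 480x640x3 uint8, blue, green, red; 480x640 float32, m along the optical axis (not along the pixel's ray), 0 where there is no reading.
- vision.camera_info(name): a dict with "mtx" (3x3 intrinsics, pixels), "R" (3x3) and "t" (3): a world point X has camera coordinates R X + t. Camera axes: x right, y down, z forward; pixel columns grow to the right and rows downward; lengths in m; the calibration is good to about 2 mm. A picture is of the moment at which its call begins. camera_info takes no time and is no camera call.
A pose or a line that the arm cannot do raises ctrl.Unreachable and nothing moves.
- ticket.close_job(): hands the job in, once; it reports no verdict.
Trained networks look in the newest picture that a camera, given by its name, has taken for a name from the list of things; names that differ only in an ending like _2 or _b are one class to them, and where a whole thing is asked for, a point or a joint stands for the part that bears it (a point fixed in the world has none). Each returns a list of dicts, best first, with "p" (0 to 1); they miss things now and then, are a little off and sometimes report something else, mostly with a low value. They report only what shows in the picture. A call takes as long as a camera call. They do not tell look-alikes from the thing itself.
- models.recognise(camera, target): "point" ([column, row] in pixels, amid what is visible of it).
- models.masks_of(camera, target): "mask" (480x640 bool, what is visible of it) and "point" ([column, row] in pixels, amid what is visible of it).
The state is a dict: "time": time; "qpos": joint angles; "qd": joint speeds; "tau": joint torques, N m; "tcp_pos": TCP position; "eef_rot": TCP orientation; "contact_force": force on the tool from outside, world axes, zero at the start; "wrist_torque": the same for the moment, N m; "width": finger opening in m.
Only numpy, scipy, OpenCV 4.12 (cv2) and the standard library are available. Lean on these libraries where they do the work, as an engineer would, in place of code of your own. Each camera call takes 0.05 s, during which the arm holds its last target. There are 200 camera calls.

## Working session

There is one attempt and no reset: what is moved stays moved. The work goes in short steps, each a Python script; the robot and the scene stay as the last script left them, time stands still between calls to the robot, and variables do not carry over. Pictures are saved under pics/ and viewed, about 8 in all and at most 12, crops included, and the job is handed in when it is done.

```bash
ls; mkdir -p pics; cat > h.py <<'E'
import numpy as np, cv2
from station import ctrl, get_state, vision, ticket, models
def world(cam, uv, d):
    c=vision.camera_info(cam); K=np.array(c["mtx"]);R=np.array(c["R"]);t=np.array(c["t"])
    uv=np.atleast_2d(uv).astype(float); d=np.atleast_1d(d)
    p=np.c_[(uv[:,0]-K[0,2])/K[0,0]*d,(uv[:,1]-K[1,2])/K[1,1]*d,d]
    return (p-t)@R
def cloud(cam,depth):
    v,u=np.mgrid[0:480,0:640]
    return world(cam,np.c_[u.ravel(),v.ravel()],depth.ravel()).reshape(480,640,3)
def pix(cam,X):
    c=vision.camera_info(cam); p=np.array(c["R"])@np.array(X)+np.array(c["t"]); q=np.array(c["mtx"])@p; return q[:2]/q[2]
E
python3 - <<'E'
from h import *
for c in ("top","side"):
    im,d=vision.grab_frame(c); cv2.imwrite(f"pics/{c}0.png",im); np.save(f"{c}0.npy",d)
    C=cloud(c,d)
    for n in ("carrier_center","reader","dropper_a","tape"):
        for r in models.masks_of(c,n):
            m=r["mask"]&(d>0); P=C[m]
            if len(P): print(c,n,round(r["p"],2),np.round(r["point"]),m.sum(),np.round(np.median(P,0),3),"zmax",np.round(np.percentile(P[:,2],95),3),im[m].mean(0).round())
print(get_state())
E
```

```text
pics
top carrier_center 0.96 [213. 282.] 1103 [0.481 0.247 0.016] zmax 0.025 [171. 172. 171.]
top carrier_center 0.91 [215. 355.] 1071 [0.338 0.241 0.016] zmax 0.025 [ 56. 171. 174.]
top carrier_center 0.83 [139. 278.] 1109 [0.5   0.403 0.016] zmax 0.025 [ 68. 125.  58.]
top carrier_center 0.72 [248. 228.] 1031 [0.605 0.176 0.016] zmax 0.025 [ 54. 162. 168.]
top reader 0.58 [361. 243.] 6431 [ 0.557 -0.069  0.022] zmax 0.077 [154. 158. 159.]
top dropper_a 0.71 [363. 246.] 6549 [ 0.557 -0.069  0.022] zmax 0.077 [153. 158. 158.]
top dropper_a 0.6 [486. 250.] 177 [ 0.538 -0.325  0.041] zmax 0.064 [119. 128. 132.]
top dropper_a 0.48 [504. 302.] 192 [ 0.432 -0.354  0.04 ] zmax 0.064 [118. 127. 131.]
top tape 0.71 [226. 178.] 398 [0.736 0.234 0.019] zmax 0.023 [128. 138. 141.]
side carrier_center 0.8 [209. 221.] 522 [0.336 0.222 0.018] zmax 0.028 [ 50. 132. 150.]
side carrier_center 0.8 [272. 191.] 458 [0.505 0.389 0.017] zmax 0.027 [59. 97. 56.]
side carrier_center 0.67 [267. 212.] 576 [0.481 0.242 0.018] zmax 0.027 [155. 164. 164.]
side carrier_center 0.58 [325. 227.] 535 [0.607 0.161 0.0
[... 280 characters left out ...]
138. 143.]
{'time': 0.5, 'qpos': array([ 1.38446884,  0.5075453 , -0.23759955,  1.500252  ,  0.12571237,
        1.14886424, -0.1548262 ]), 'qd': array([ 0.00099846, -0.00176848, -0.00101967, -0.00050416,  0.00217246,
       -0.00027128, -0.00036361]), 'tau': array([ 1.51450786e-03, -6.19850850e+01, -2.18250118e+00, -2.49770343e+01,
        1.38746796e-02,  3.15261452e-03, -1.31695456e-04]), 'tcp_pos': array([ 0.17978011, -0.59855902,  0.23122882]), 'eef_rot': array([-4.41558482e-05,  9.89376321e-01,  1.45377072e-01, -4.81044686e-06]), 'contact_force': array([ 0.03694266, -0.40615372,  0.10423923]), 'wrist_torque': array([-0.01678311,  0.01653206,  0.00157992]), 'width': 0.08550883049855901}
```

```bash
python3 - <<'E'
from h import *
for c in ("top","side"):
    d=np.load(f"{c}0.npy"); C=cloud(c,d); Z=C[...,2]
    def box(m,n):
        r=cv2.minAreaRect((C[m][:,:2]*1000).astype(np.float32)); print(c,n,np.round(r[0],1),np.round(r[1],1),round(r[2],1),"z",np.round(np.median(Z[m]),4))
    near=lambda x,y,r:(np.hypot(C[...,0]-x,C[...,1]-y)<r)&(d>0)
    k=near(.481,.245,.075)
    box(k&(Z>.008),"carrier"); box(k&(Z>.013)&(Z<.0195),"carrier flat"); m=k&(Z>.0225); box(m,"ridge"); print(np.round(C[m].mean(0),4))
    k=near(.557,-.09,.2)&(C[...,1]<.11)&(C[...,1]>-.29)
    box(k&(Z>.012)&(Z<.085),"reader all"); m=k&(Z>.07)&(Z<.085); box(m,"bridge"); print(np.median(C[m],0).round(4))
    m=k&(Z>.030)&(Z<.045); print("stop/other",m.sum(),np.median(C[m],0).round(4) if m.sum() else "")
a=cv2.imread("pics/top0.png");b=cv2.imread("pics/side0.png")
A=cv2.resize(a[170:390,110:530],(800,419),interpolation=3)
cv2.imwrite("pics/c1.png",A)
cv2.imwrite("pics/c2.png",cv2.resize(b[170:430,190:510],(738,600),interpolation=3))
E
```

```text
top carrier [483.1 247.8] [ 45.2 100.4] 15.8 z 0.0164
top carrier flat [483.4 246.9] [45.2 97.7] 15.7 z 0.0163
top ridge [470.3 291.2] [43.2  9. ] 14.4 z 0.0263
[0.4692 0.2912 0.0263]
top reader all [613.8 -58.9] [219.3 264.9] 11.1 z 0.0219
top bridge [565.9 -96.1] [110.8  50.4] 11.3 z 0.0757
[ 0.5644 -0.0958  0.0757]
stop/other 312 [ 0.5752 -0.1552  0.0385]
side carrier [484.  248.4] [ 46.2 106.3] 15.7 z 0.0179
side carrier flat [484.3 246.2] [ 46.1 100.3] 14.9 z 0.0176
side ridge [471.9 291.4] [46.1 14.7] 19.7 z 0.0268
[0.4709 0.2905 0.0268]
side reader all [614.3 -58.4] [220.2 268.7] 11.2 z 0.0239
side bridge [566.4 -95.8] [110.4  54.2] 11.0 z 0.0768
[ 0.5638 -0.1021  0.0768]
stop/other 534 [ 0.5736 -0.1487  0.039 ]
```

View pics/c1.png

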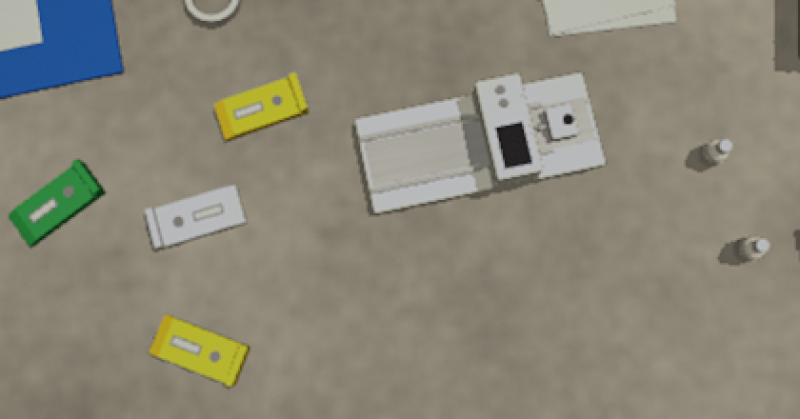

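View pics/c2.png

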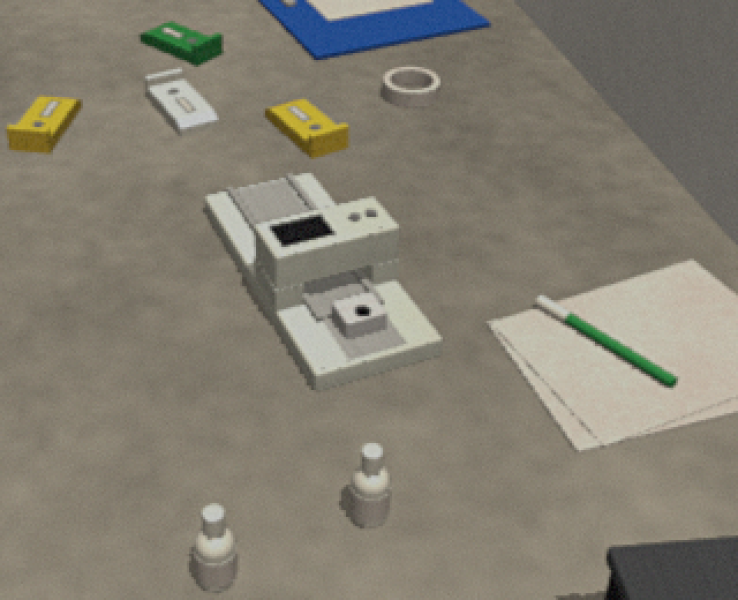

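The white carrier is at top pixel (213,283), with its ridge at the left end and its nose pointing right towards the reader. The look-alikes are yellow at (247,226) and (215,355), and green at (140,277). Only the one at (213,283) is white, and the enlarged crop confirms it. The reader's bed is at about (330,245), with the bridge at about (376,237). The stop block lies beyond the bridge, at about (405,234).

```bash
cat >> h.py <<'E'
def q(a): return [0,np.cos(a/2),np.sin(a/2),0]
def st(): 
    s=get_state(); print("t",round(s["time"],2),"tcp",np.round(s["tcp_pos"],4),"F",np.round(s["contact_force"],2),"w",round(s["width"],4)); return s
E
python3 - <<'E'
from h import *
o=np.array([.5662,-.096]);a=np.radians(-78.8);R=[]
for c in ("top","side"):
    d=np.load(f"{c}0.npy"); C=cloud(c,d); Z=C[...,2]
    ex=np.array([np.cos(a),np.sin(a)]);ey=np.array([-ex[1],ex[0]])
    X=(C[...,:2]-o)@ex;Y=(C[...,:2]-o)@ey
    m=(d>0)&(Z>.013)&(Z<.085)&(abs(Y)<.064)&(X>-.17)&(X<.12)
    r=cv2.minAreaRect((C[m][:,:2]*1000).astype(np.float32)); print(c,np.round(r,1) if 0 else r)
    ang=np.radians(r[2]-90); oo=np.array(r[0])/1000+.0275*np.array([np.cos(ang),np.sin(ang)]); print("origin",oo.round(4),np.degrees(ang).round(2))
    # rails: high points on the bed stretch
    m=(d>0)&(X>-.150)&(X<-.045)&(abs(Y)<.05)
    for lo in np.arange(-40,40,4): 
        k=m&(Y*1000>=lo)&(Y*1000<lo+4); print(lo,np.round(np.median(Z[k])*1000,1),end="; ")
    print()
print(ctrl.pinch_z)
ca=np.radians(-74.2)
for p,an in (((.483,.2475,.2),ca),((.483,.2475,.004),ca),((.548,-.006,.06),a),((.566-.17*.194,-.096+.17*.98,.026),a),((.566-.05*.194,-.096+.05*.98,.026),a)):
    for s in (0,np.pi):
        j=ctrl.ik(p,q(an+s)); print(p,s>0,None if j is None else np.round(j,2))
E
```

```text
top ((560.866943359375, -69.31597900390625), (111.19212341308594, 264.9845886230469), 10.92773151397705)
origin [ 0.5661 -0.0963] -79.07
-40 20.9; -36 21.4; -32 24.0; -28 22.3; -24 20.7; -20 20.7; -16 20.9; -12 21.3; -8 21.3; -4 20.5; 0 20.3; 4 20.5; 8 20.5; 12 20.8; 16 21.1; 20 21.1; 24 21.2; 28 24.6; 32 22.4; 36 20.5; 
side ((560.829345703125, -68.99102783203125), (111.1271743774414, 268.71942138671875), 11.166545867919922)
origin [ 0.5662 -0.096 ] -78.83
-40 21.8; -36 22.3; -32 25.9; -28 25.2; -24 22.4; -20 22.3; -16 22.6; -12 22.6; -8 22.7; -4 22.1; 0 22.4; 4 22.2; 8 22.3; 12 22.1; 16 22.5; 20 22.5; 24 22.7; 28 25.6; 32 26.0; 36 22.1; 
-0.0187
(0.483, 0.2475, 0.2) False [ 0.21  0.65 -1.23  1.76  0.65  1.21  2.22]
(0.483, 0.2475, 0.2) True [ 0.17  0.6  -1.13  1.76  0.59  1.17 -0.86]
(0.483, 0.2475, 0.004) False [ 0.16  1.   -1.23  1.96  1.11  1.08  1.83]
(0.483, 0.2475, 0.004) True [-0.07  0.76 -0.72  1.96  0.77  0.71 -0.99]
(0.548, -0.006, 0.06) False [-0.59  0.79  0.95  1.92 -0.84  0.89 -2.14]
(0.548, -0.006, 0.06) True [ 0.4   0.66 -0.68  1.91  0.59  0.78 -0.42]
(0.5330199999999999, 0.0706, 0.026) False [-0.73  0.85  0.95  1.98 -0.95  0.85 -2.18]
(0.5330199999999999, 0.0706, 0.026) True [ 0.19  0.68 -0.58  1.96  0.6   0.67 -0.57]
(0.5562999999999999, -0.047, 0.026) False [-0.02  0.65  0.1   1.92 -0.11  0.58 -2.8 ]
(0.5562999999999999, -0.047, 0.026) True [ 0.43  0.72 -0.63  1.91  0.63  0.72 -0.37]
```

```bash
python3 - <<'E'
from h import *
ca=np.radians(-74.2)+np.pi
st()
ctrl.movep([.483,.2475,.16],q(ca)); st()
ctrl.movel([.483,.2475,.0035],max_speed=.1); st()
ctrl.close_gripper(25); st()
ctrl.movel([.483,.2475,.12],max_speed=.1); st()
im,d=vision.grab_frame("side"); cv2.imwrite("pics/g.png",cv2.resize(im[60:300,180:500],(800,600)))
E
```

```text
t 0.5 tcp [ 0.1798 -0.5986  0.2312] F [ 0.04 -0.41  0.1 ] w 0.0855
t 3.66 tcp [0.4835 0.2467 0.1599] F [-0.95 -0.7  -0.13] w 0.0853
t 5.38 tcp [0.4833 0.2477 0.004 ] F [ 0.22 -1.21  0.14] w 0.0855
t 5.83 tcp [0.4831 0.2475 0.0038] F [-0.33 -1.65  4.62] w 0.0434
t 7.15 tcp [0.4827 0.2472 0.1194] F [ 0.31 -0.3  -0.56] w 0.0434
```

View pics/g.png

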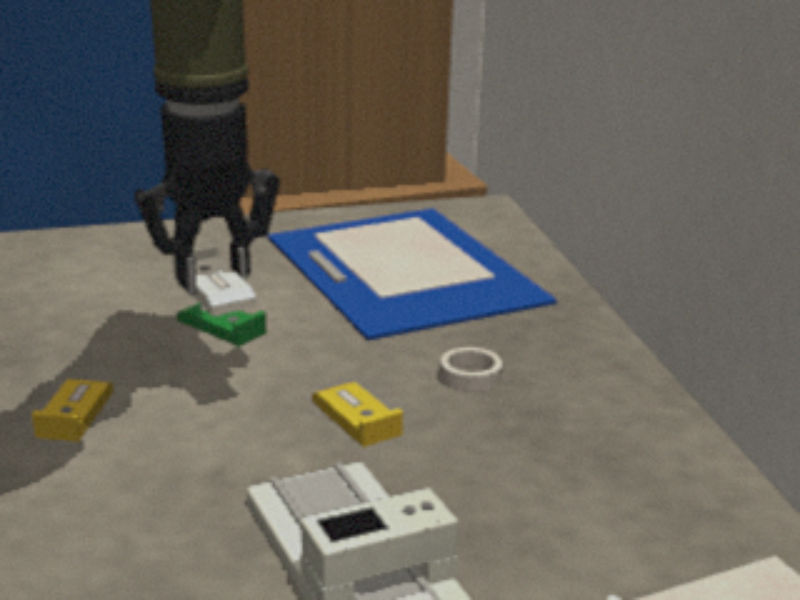

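The carrier is held level at crop (222,285), with the nose towards the viewer. Next I lay it on the bed.

```bash
cat >> h.py <<'E'
O=np.array([.5661,-.0961]);RA=np.radians(-78.95);EX=np.array([np.cos(RA),np.sin(RA)]);EY=np.array([-EX[1],EX[0]])
def rp(x,z,y=0): return [*(O+x*EX+y*EY),z]
def rx(p): return np.round([(np.array(p[:2])-O)@EX,(np.array(p[:2])-O)@EY,p[2]],4)
QR=q(RA+np.pi)
E
python3 - <<'E'
from h import *
ctrl.movep(rp(-.092,.12),QR); ctrl.movel(rp(-.092,.06),max_speed=.1); ctrl.movel(rp(-.092,.028),max_speed=.05)
ctrl.pause(.2); f0=get_state()["contact_force"][2]; s=st(); print(rx(s["tcp_pos"]))
for z in np.arange(.027,.0224,-.0007):
    ctrl.movel(rp(-.092,z),max_speed=.02); f=get_state()["contact_force"][2]-f0; print(round(z,4),round(f,2),round(get_state()["tcp_pos"][2],4))
    if f>1.5: break
st()
ctrl.ungrasp(); ctrl.movel(rp(-.092,.13),max_speed=.15); ctrl.movep(rp(-.19,.13),QR); st()
for c in ("top","side"):
    im,d=vision.grab_frame(c); C=cloud(c,d); cv2.imwrite(f"pics/p_{c}.png",im)
    X=(C[...,:2]-O)@EX;Y=(C[...,:2]-O)@EY;Z=C[...,2]
    m=(d>0)&(abs(Y)<.0265)&(X>-.16)&(X<-.027)&(Z>.030)&(Z<.055)
    r=cv2.minAreaRect((np.c_[X[m],Y[m]]*1000).astype(np.float32)); print(c,r,m.sum())
    m2=m&(Z>.042); print("ridge",np.mean(X[m2]),np.mean(Y[m2]),np.median(Z[m2]),"flat z",np.median(Z[m]))
a=cv2.imread("pics/p_top.png")[190:310,280:440];b=cv2.imread("pics/p_side.png")[215:335,250:410]
cv2.imwrite("pics/p.png",np.hstack([cv2.resize(a,(400,300)),cv2.resize(b,(400,300))]))
E
```

```text
t 9.97 tcp [ 0.5487 -0.0058  0.0283] F [-1.56  0.68 -2.07] w 0.0431
[-0.092   0.0002  0.0283]
0.027 1.7 0.027
t 10.22 tcp [ 0.5485 -0.0059  0.027 ] F [ 0.    0.07 -0.37] w 0.0432
t 12.02 tcp [0.5289 0.0915 0.1292] F [ 0.97  0.   -0.01] w 0.085
top ((0.0, 0.0), (0.0, 0.0), 0.0) 0
ridge nan nan nan flat z nan
side ((-110.849365234375, 0.4205608367919922), (71.66218566894531, 46.001853942871094), 0.584986686706543) 485
ridge -0.13737851108538113 0.00019191109281937405 0.04654177689093021 flat z 0.03843854601510335
  return _methods._mean(a, axis=axis, dtype=dtype,
  ret = ret.dtype.type(ret / rcount)
```

View pics/p.png

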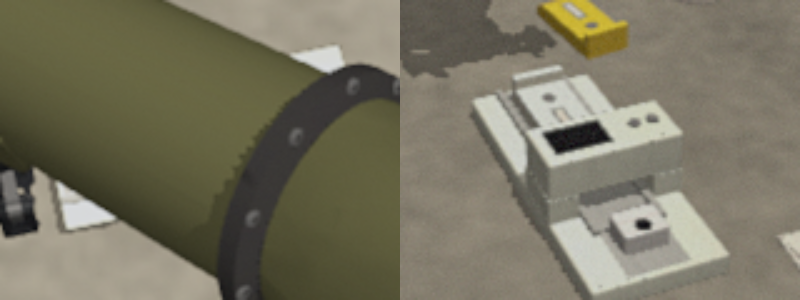

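The side view shows the carrier flat between the rails, with the ridge at crop (538,75) and the nose short of the bridge. In reader coordinates the ridge is at x -137 mm, so the middle is at about -91 mm. The first push goes up to and over the roller.

```bash
cat >> h.py <<'E'
def force(n=4):
    L=[]
    for _ in range(n): ctrl.pause(.02); L.append(-(get_state()["contact_force"][:2]@EX))
    return np.mean(L)
E
python3 - <<'E'
from h import *
Z=.028
ctrl.close_gripper(20); ctrl.movel(rp(-.175,.06),max_speed=.15); ctrl.movel(rp(-.175,Z),max_speed=.08); ctrl.pause(.2)
b=force(8); s=st(); print("bias",b,rx(s["tcp_pos"]))
np.save("bias.npy",b)
ctrl.movel(rp(-.158,Z),max_speed=.05); ctrl.movel(rp(-.130,Z),max_speed=.03); print("at -130",force()-b)
x=-.130
while x<-.112:
    x+=.001; ctrl.movel(rp(x,Z),max_speed=.02); f=force(3)-b; print(round(x*1e3,1),rx(get_state()["tcp_pos"])[0]*1e3,round(f,2))
    if f>10: break
st()
E
```

```text
t 14.39 tcp [0.5327 0.0757 0.0283] F [ 0.18 -0.54 -0.46] w 0.0002
bias 0.24062270630918192 [-0.175   0.0002  0.0283]
at -130 0.25844512610802894
-129.0 -129.0 -0.1
-128.0 -128.0 0.47
-127.0 -126.9 -0.08
-126.0 -125.9 -0.0
-125.0 -124.89999999999999 0.53
-124.0 -123.89999999999999 0.09
-123.0 -122.89999999999999 -0.05
-122.0 -121.89999999999999 0.38
-121.0 -120.89999999999999 0.19
-120.0 -120.7 3.27
-119.0 -120.2 5.07
-118.0 -119.5 5.69
-117.0 -118.6 5.56
-116.0 -117.4 5.23
-115.0 -116.1 4.82
-114.0 -114.5 5.03
-113.0 -113.0 4.19
-112.0 -111.8 3.25
t 21.43 tcp [0.5447 0.0137 0.028 ] F [-0.57  3.98  0.41] w 0.0002
```

```bash
python3 - <<'E'
from h import *
Z=.028; b=float(np.load("bias.npy")); x=-.112; F=[]; P=[]
while x<-.060 and get_state()["time"]<52:
    x+=.0006; ctrl.movel(rp(x,Z),max_speed=.02); f=force(3)-b; p=rx(get_state()["tcp_pos"])[0]*1e3; F.append(f);P.append(p)
    print(round(x*1e3,1),p.round(1),round(f,2),end=" | ")
    if f>9.5 or (len(F)>12 and f>np.median(F[:10])+3.5 and P[-1]-P[-3]<.4): break
print(); st()
E
```

```text
-111.4 -111.3 3.77 | -110.8 -110.8 3.45 | -110.2 -110.2 4.06 | -109.6 -109.6 4.33 | -109.0 -108.9 3.95 | -108.4 -108.3 4.03 | -107.8 -107.8 4.27 | -107.2 -107.1 4.39 | -106.6 -106.5 3.96 | -106.0 -105.9 4.97 | -105.4 -105.3 3.72 | -104.8 -104.8 4.14 | -104.2 -104.2 4.15 | -103.6 -103.5 4.27 | -103.0 -102.9 4.39 | -102.4 -102.3 4.24 | -101.8 -101.8 4.31 | -101.2 -101.2 4.41 | -100.6 -100.6 4.0 | -100.0 -99.9 4.54 | -99.4 -99.3 3.99 | -98.8 -98.7 4.5 | -98.2 -98.1 4.12 | -97.6 -97.5 4.44 | -97.0 -96.9 4.4 | -96.4 -96.3 3.86 | -95.8 -95.8 4.04 | -95.2 -95.1 4.46 | -94.6 -94.5 4.55 | -94.0 -93.9 4.75 | -93.4 -93.4 4.31 | -92.8 -92.7 4.81 | -92.2 -92.1 4.16 | -91.6 -91.5 4.08 | -91.0 -90.9 4.48 | -90.4 -90.3 4.36 | -89.8 -89.7 4.01 | -89.2 -89.1 4.06 | -88.6 -88.6 4.38 | -88.0 -88.0 4.3 | -87.4 -87.3 3.69 | -86.8 -86.7 4.2 | -86.2 -86.1 4.1 | -85.6 -85.6 4.96 | -85.0 -85.0 4.22 | -84.4 -84.3 4.41 | -83.8 -83.7 4.21 | -83.2 -83.2 4.32 | -82.6 -82.5 4.38 | -82.0 -81.9 4.17 | -81.4 -81.3 4.78 | -80.8 -80.8 4.37 | -80.2 -80.1 4.16 | -79.6 -79.5 4.29 | -79.0 -78.9 4.39 | -78.4 -78.3 4.51 | -77.8 -77.7 4.6 | -77.2 -77.1 4.54 | -76.6 -76.6 4.18 | -76.0 -76.0 4.2 | -75.4 -75.4 4.25 | -74.8 -74.8 4.3 | -74.2 -74.2 4.75 | -73.6 -73.5 4.45 | -73.0 -72.9 5.11 | -72.4 -72.4 4.76 | -71.8 -71.9 5.2 | -71.2 -71.3 5.2 | -70.6 -70.8 5.12 | -70.0 -70.2 5.13 | -69.4 -69.6 5.0 | -68.8 -69.1 5.46 | -68.2 -68.5 5.69 | -67.6 -68.0 5.4 | -67.0 -67.4 5.73 | -66.4 -67.2 6.63 | -65.8 -67.2 7.78 | 
t 44.53 tcp [ 0.5533 -0.0302  0.028 ] F [-1.69  8.07  0.45] w 0.0004
```

The feel matches the description: a plateau of 4.3 N, a rise of about 1 N over some 5 mm as the plunger goes in, then hard at -67.2. One more gentle press will confirm the stop, then I back off and look.

```bash
python3 - <<'E'
from h import *
Z=.028; b=float(np.load("bias.npy"))
for x in (-.0655,-.0652):
    ctrl.movel(rp(x,Z),max_speed=.02); f=force(4)-b; print(x,rx(get_state()["tcp_pos"])[0]*1e3,round(f,2))
    if f>9: break
ctrl.movel(rp(-.085,Z),max_speed=.05); print("free",force()-b)
ctrl.movel(rp(-.12,.10),max_speed=.15)
ctrl.movep([.40,.22,.25],QR); st()
for c in ("top","side"):
    im,d=vision.grab_frame(c); C=cloud(c,d); cv2.imwrite(f"pics/e_{c}.png",im)
    X=(C[...,:2]-O)@EX;Y=(C[...,:2]-O)@EY;Zz=C[...,2]
    m=(d>0)&(abs(Y)<.022)&(X>-.16)&(X<-.03)&(Zz>.0425)&(Zz<.055)
    print(c,m.sum(),"ridge",X[m].mean().round(4),Y[m].mean().round(4))
a=cv2.imread("pics/e_top.png")[190:310,280:440];b=cv2.imread("pics/e_side.png")[215:335,250:410]
cv2.imwrite("pics/e.png",np.hstack([cv2.resize(a,(400,300)),cv2.resize(b,(400,300))]))
for n in ("dropper_a","tape"): print([ (r["p"],r["point"]) for c in ("top",) for r in models.recognise(c,n)])
E
```

```text
-0.0655 -67.2 8.48
-0.0652 -67.2 8.96
free 0.24074525087078763
t 47.58 tcp [0.401  0.2184 0.249 ] F [0.07 0.11 0.01] w -0.0001
top 81 ridge -0.0515 -0.0005
side 0 ridge nan nan
[(0.75, [502.6, 302.1]), (0.53, [364.5, 246.7]), (0.47, [485.7, 251.2])]
[(0.63, [230.3, 175.4])]<stdin>:13: RuntimeWarning: Mean of empty slice.
  ret = ret.dtype.type(ret / rcount)
```

View pics/e.png

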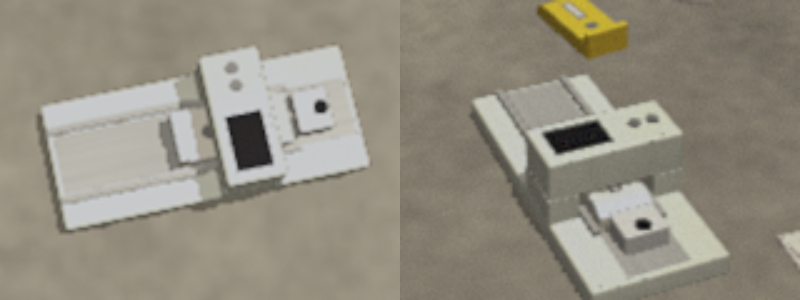

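The carrier is seated. Its ridge at crop (183,135) is close to the bridge, and its nose shows past the bridge, against the stop block at (640,225). The ridge at x -51.5 puts the middle at -5.5 mm, inside the -38 to -3 mm range.

```bash
python3 - <<'E'
from h import *
print(ticket.close_job()); st()
E
```

```text
the job is handed in; nothing more can be done
None
the job is handed in; nothing more can be done
```

The white carrier is loaded in the strip reader and pressed against the stop. I handed the job in at about 48 s of the 72 s allowed.

- **Laying down:** I gripped the carrier by its sides and laid it flat on the bed with its middle near reader x -91 mm and its nose short of the bridge. A noisy force reading triggered the release early, so it dropped about 3 mm onto the bed. It landed flat between the rails.
- **Pushing:** I pushed the tail with the closed fingers.
    - The roller took up to 5.7 N, then pushing on settled at about 4.3 N.
    - The force then rose by about 1 N over some 5–6 mm, as expected for the plunger going in.
    - It then came up firm: 9.0 N gave no further movement, and that was the highest reading of the push.
- **Last checks:** The final picture puts the carrier's middle at about reader x -5.5 mm, inside the expected -38 to -3 mm. The gripper then backed clear and is touching nothing.
- **What I could not check fully:**
    - The plunger's travel was judged from force and position, because it cannot be read directly.
    - The side camera could not see the ridge at the end, so the final position rests on the top camera alone.
    - The bottles are within 2 pixels of where they were.
    - The tape roll reads about 5 pixels off, but two different detectors were used for it and the arm never went near it.

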